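# Push a hard-case cell under the spring flap of its test dock

### The arm

A 6-joint arm with a two-finger parallel gripper is mounted at the origin on a cart in front of the work surface, level with it; the furniture and walls round the work are solid. World frame = base frame: x ahead of the robot, y to its left, z up, the work surface at z = 0. Lengths are in m, angles in rad, forces in N, time in s.
With the tool pointing down it reaches from about 0.375 to 0.925 m from the base axis. Payload 5.7 kg.
Tool frame: the origin (TCP) lies at the very end of the fingers, on their centre line; the grasp point (between the pads) lies 19 mm behind it; z points along the fingers, y is the line along which they close (so a half turn about z gives the same grasp; the last joint's range is limited). The gripper opens to 88 mm and grips with 3 to 60 N. Pads are 20 mm wide; open, the fingers measure 115 mm over their backs; the gripper's body (75 mm by 178 mm) begins 61 mm behind the grasp point.
Start: joints at [1.057, 0.359, 1.51, -0, 1.272, -0.115], TCP at [0.233, 0.553, 0.191] pointing down, gripper open.
Joint ranges: [-2.97, 2.97], [-1.01, 2.36], [0.21, 2.38], [-0.96, 4.11], [0.2, 2.71], [-2.98, 2.98]. Speed limits (rad/s): [2.39, 2.39, 3.14, 3.14, 3.14, 3.14].

### API

Orientations are given as a rotation vector (axis times angle).
In Python, from station import monitor, imaging, ticket, models gives the robot as it stands. The module is installed in compiled form; this text tells all that it offers.
- The arm moves only by the shell command python3 -m jog 'ROWS'. ROWS is JSON, a list of rows, each a list of 3 entries, a list of its own where there are three numbers: the shift along the tool's x, y, z normalised to -1 to 1, where 1 is 2 cm, then the turn about the tool's z normalised to -1 to 1, where 1 is 360 degrees, then the finger opening in mm, from 0 to 87.8. In form: [[[tx, ty, tz], yaw, grip], ...]. A call has 1 to 8 rows; each row shifts and turns the commanded pose from where the row before left it, along the tool's axes as they then stand; what a row does not reach is not made up. A row lasts 1/10 s, in which the tool goes at most 50 mm and 8.59 degrees, less where a joint would pass 70% of its speed; a pose out of reach is approached as far as the arm can. A call with a number of a shift or a turn outside -1 to 1 is refused whole. A call with a gripper value outside its range is refused whole. The fingers move at their own pace and stop on an object; the grip force is fixed at half the most. Time passes only in rows, so rows that do not move let the fingers close. It gives the time, the measured TCP pose, the force, the opening and the grip force at its end, in the units of the state.
- monitor.state(): the state, without advancing time (a new reading comes with each control period).
- imaging.camera(name): name is "scene" or "top" or "wrist"; returns a dict with "color" (480x640x3 uint8, red, green, blue), "K" (3x3 intrinsics, pixels), "R" (3x3) and "t" (3): a world point X has camera coordinates R X + t. Camera axes: x right, y down, z forward; pixel columns grow to the right and rows downward; lengths in m; the calibration is good to about 2 mm. A picture is of the moment at which its call begins. There is no depth.
- ticket.hand_in(): hands the job in; it is judged then, once.
Trained networks look in the newest picture that a camera, given by its name, has taken for a name from the list of things; names that differ only in an ending like _2 or _b are one class to them, and where a whole thing is asked for, a point or a joint stands for the part that bears it (a point fixed in the world has none). Each returns a list of dicts, best first, with "confidence" (0 to 1); they miss things now and then, are a little off and sometimes report something else, mostly with a low value. They report only what shows in the picture. A call takes as long as a camera call.
- models.search_frame(camera, target): "at" ([column, row] in pixels, amid what is visible of it).
- models.landmark_of(camera, target): "at" ([column, row] in pixels: a listed point, or the origin of a listed thing).
The state is a dict: "clock": time; "joints": joint angles; "qvel": joint speeds; "joint_efforts": joint torques, N m; "ee_pos": TCP position; "ee_rot": TCP orientation; "force": force on the tool from outside, world axes, zero at the start; "ft_torque": the same for the moment, N m; "opening": finger opening in m; "grasp_force": force on a finger pad.
Only numpy, scipy, OpenCV 4.12 (cv2) and the standard library are available. Lean on these libraries where they do the work, as an engineer would, in place of code of your own. Each camera call takes 0.05 s, during which the arm holds its last target. There are 200 camera calls.

### The job

Press the dock's side paddle down with one fingertip to hold the spring flap open, and with the other fingertip push the cell along its lane under the flap until its terminals meet the contact block. Keep the paddle held down until the cell is fully home, then let go so that the flap shuts behind the cell. Only push: do not lift or tip the cell, and leave the other things where they are.

Things in the scene. Friction and masses are not known exactly. Their poses are not given: they have to be found in the camera images.
- dock: Low test dock fixed to the bench. Origin: bench top, middle line of the cell's lane, below the front face of the flap's lip. x runs along the lane away from the robot (pushing direction), y left, z up. Base plate 5 mm thick, x -150 to +95 mm. Guide rails 6 mm thick, tops z 22 mm, inner faces y -30.5 and +30.5 mm; the lane's near end is open.
- contact (a point): Centre of the black contact block's face, which closes the lane's far end: dock x 79, y 0, z 17 mm; block top z 35 mm. The cell is home when its terminals touch this face.
- flap (a joint): Angle of the spring flap, a stiff steel rocker: 0 shut, 0.38 rad open stop. Hinge line parallel to the lane at dock y 41.5, z 32 mm. Paddle (left) pressed down lifts cover and lip (right). About 3 N at the paddle's middle starts it, under 5 N holds it fully open; let go, it snaps shut. The cell clears the lip from about 0.2 rad; pushing the cell against the shut flap does not open it.
- lip (a point): Centre of the bottom edge of the flap's lip, 4 mm thick (dock x 0 to 4), y -32 to -16 mm, bottom z 20 mm when shut, blocking the cell. It hangs from a strip (same width, top z 37 mm; open, up to 66 mm and inner edge at y -12 mm). Left of that strip the lane is open above as far as x 26 mm, where the cover begins: room for the pushing finger. The lip drops behind a cell that is home.
- paddle (a point): Centre of the top of the paddle, a flat rubber-topped plate outside the left rail, 158 mm along the lane (dock x -135 to +23 mm) by 40 mm (y 52 to 91 mm). Shut: this point at dock x -56, y 72, z 29.5 mm, outer edge tilted 0.19 rad up; fully pressed: z about 18 mm, tilted 0.19 rad down. May be pressed anywhere along its length; a fingertip can slide along it while pressing.
- cell_center (a point): Centre of the hard-case cell: loose plain aluminium block 66 mm long (along the lane), 56 wide, 24 tall, 0.13 to 0.25 kg, lying flat on the base plate (z 5 to 29 mm). Near end 33 mm behind this point; two brass terminals end 37 mm ahead of it. Starts 48 to 75 mm before the dock's origin along dock x; home it is 42 mm past it (near end at x 9 mm).
- cell: The same cell; origin at the centre of its underside, z up.
- cot_tin: Bystander: the round white tin on the right, in front of the tester (another one at the back is fixed), 68 mm across, 34 mm tall, loose; origin at the centre of its underside.
- kapton_tape: Bystander: roll of amber tape lying flat, 68x74x12 mm, loose; origin at its underside.
- foam_pad: Bystander: black foam block 30x52x12 mm, loose; origin at the centre of its underside.

How it is judged:
On the way, in this order (a step that is already met when the one before it is completed fails the run):
1. a finger holds the flap open while the cell is still in front of it (value of joint flap above 0.17 rad and contact force between the fingers and flap above 0.3 N and x of cell_center in the frame of dock below -0.04 m), for 0.1 s.
2. one finger holds the flap open while another pushes the cell, now more than half under the flap (value of joint flap above 0.15 rad and contact force between the fingers and flap above 0.3 N and contact force between the fingers and cell above 0.05 N and x of cell_center in the frame of dock above 0 m).
3. the cell is home while a finger still holds the flap open (value of joint flap above 0.15 rad and contact force between the fingers and flap above 0.3 N and x of cell_center in the frame of dock above 0.038 m), for 0.1 s.
At the end, for the whole second after the job is handed in: The cell lies flat and at rest in the lane, home against the contact block to within 4 mm, and the flap is shut behind it (within 0.05 rad), with nothing touched (x of cell_center in the frame of dock between 0.038 and 0.046 m and y of cell_center in the frame of dock between -0.006 and 0.006 m and z of cell_center in the frame of dock below 0.021 m and angle between cell's own z axis and vertical below 0.08 rad and value of joint flap below 0.05 rad and linear speed of cell below 0.01 m/s).
It fails at once if the cell is lifted more than 10 mm (height (world z) of cell_center above 0.027 m).
It fails at once if the cell is tipped (angle between cell's own z axis and vertical above 0.3 rad).
It fails at once if a bystander is moved more than 30 mm (distance of any of cot_tin, kapton_tape, foam_pad from where it was at the start of the episode above 0.03 m).
It also fails if it takes over 40 s, if anything falls off the work surface, if the arm or the gripper's body presses on something with over 40 N, if the wrist force passes 120 N, or if a joint passes its speed limit or range.

## Working session

There is one attempt and no reset: what is moved stays moved. The work goes in short steps, Python scripts to look and compute and a shell command to move; the robot and the scene stay as the last step left them, time stands still between calls to the robot, and variables do not carry over. Pictures are saved under pics/ and viewed, at most 12 in all, crops included, and the job is handed in when it is done.

```bash
mkdir -p pics; cat > h.py <<'E'
import numpy as np, cv2
from station import monitor, imaging, ticket, models
def ray(c,px,z):
    d=c["R"].T@np.linalg.solve(c["K"],[px[0],px[1],1.]); o=-c["R"].T@c["t"]
    return o+d*(z-o[2])/d[2]
def proj(c,X):
    p=c["K"]@(c["R"]@np.array(X)+c["t"]); return p[:2]/p[2]
E
python3 - <<'E'
from h import *
s=monitor.state(); print({k:np.round(v,3) for k,v in s.items()})
for n in("top","scene"):
    c=imaging.camera(n); cv2.imwrite(f"pics/{n}0.png",c["color"][...,::-1])
    for t,z in(("dock",0),("contact",.017),("lip",.02),("paddle",.0295),("cell_center",.017),("cell",.005),("cot_tin",0),("kapton_tape",0),("foam_pad",0)):
        r=models.landmark_of(n,t)[:2]
        print(n,t,[(np.round(q["at"]).tolist(),round(q["confidence"],2),np.round(ray(c,q["at"],z),3).tolist()) for q in r])
E
```

```text
{'clock': np.float64(0.0), 'joints': array([ 1.057,  0.359,  1.511, -0.   ,  1.272, -0.115]), 'qvel': array([ 0.001, -0.001, -0.002, -0.   , -0.   ,  0.002]), 'joint_efforts': array([-2.0000e-03, -5.1536e+01, -2.7073e+01,  6.7000e-02,  3.5000e-02,
       -0.0000e+00]), 'ee_pos': array([0.233, 0.552, 0.19 ]), 'ee_rot': array([-6.220e-01, -3.079e+00,  3.000e-03]), 'force': array([-0.628,  0.27 ,  0.14 ]), 'ft_torque': array([ 0.001, -0.003,  0.049]), 'grasp_force': np.float64(0.0), 'opening': np.float64(0.088)}
top dock [([317.0, 207.0], 0.66, [0.658, 0.051, 0.0]), ([316.0, 226.0], 0.24, [0.617, 0.052, 0.0])]
top contact [([319.0, 167.0], 0.75, [0.736, 0.048, 0.017])]
top lip [([329.0, 205.0], 0.8, [0.655, 0.027, 0.02])]
top paddle [([283.0, 229.0], 0.81, [0.604, 0.117, 0.029])]
top cell_center [([281.0, 231.0], 0.47, [0.603, 0.122, 0.017])]
top cell [([317.0, 229.0], 0.62, [0.61, 0.052, 0.005])]
top cot_tin [([466.0, 249.0], 0.68, [0.572, -0.247, 0.0])]
top kapton_tape [([182.0, 298.0], 0.94, [0.467, 0.318, 0.0]), ([279.0, 231.0], 0.22, [0.607, 0.128, 0.0])]
top foam_pad []
scene dock [([341.0, 224.0], 0.93, [0.651, 0.049, 0.0])]
scene contact [([365.0, 200.0], 0.73, [0.734, 0.048, 0.017])]
scene lip [([351.0, 221.0], 0.81, [0.659, 0.027, 0.02])]
scene paddle [([305.0, 209.0], 0.7, [0.609, 0.121, 0.029]), ([361.0, 198.0], 0.5, [0.721, 0.049, 0.029])]
scene cell_center [([330.0, 230.0], 0.97, [0.61, 0.046, 0.017]), ([255.0, 181.0], 0.7, [0.599, 0.279, 0.017])]
scene cell [([328.0, 232.0], 0.57, [0.609, 0.051, 0.005])]
scene cot_tin [([429.0, 329.0], 0.61, [0.568, -0.251, 0.0])]
scene kapton_tape [([199.0, 207.0], 0.59, [0.461, 0.325, 0.0]), ([326.0, 230.0], 0.22, [0.613, 0.061, 0.0])]
scene foam_pad [([252.0, 182.0], 0.66, [0.603, 0.295, 0.0])]
```

```bash
python3 - <<'E'
from h import *
a=cv2.imread("pics/top0.png")[130:330,200:400]; b=cv2.imread("pics/scene0.png")[130:330,220:420]
cv2.imwrite("pics/c0.png",np.hstack([cv2.resize(x,(400,400),interpolation=2) for x in(a,b)]))
E
```

```text
(no output)
```

View pics/c0.png

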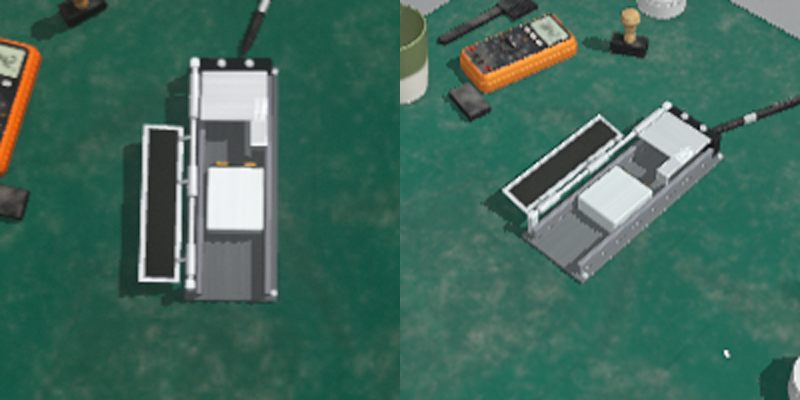

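View pics/scene0.png

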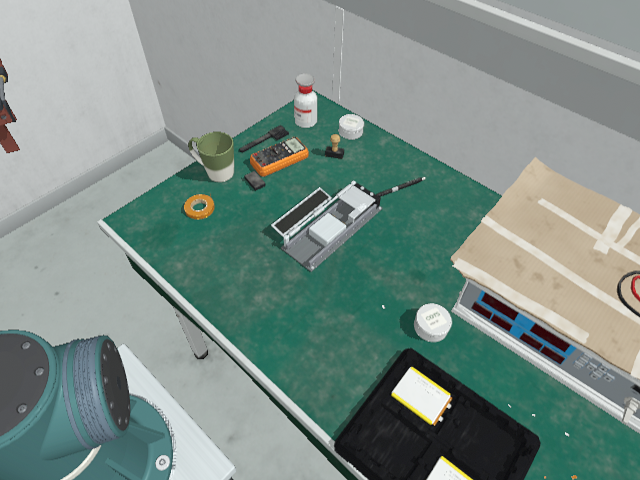

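The top view (left) shows the paddle at crop (145–180, 128–280), the cell at (206–264, 168–230), and the lip strip at (258, 130). The lane is almost aligned with world x, and the networks agree with the picture.

```bash
python3 - <<'E'
from h import *
from scipy.spatial.transform import Rotation as Ro
c=imaging.camera("top")
for a,b,z in(((148,130),(144,278),.033),((183,130),(178,278),.026),((208,168),(206,230),.029),((264,168),(263,230),.029),((275,70),(275,298),.022)):
    A,B=[ray(c,(np.array(p)/2+[200,130]-.25),z) for p in(a,b)]; d=A-B; print(A.round(3),B.round(3),"yaw",np.arctan2(d[1],d[0]).round(3))
s=monitor.state(); print(Ro.from_rotvec(s["ee_rot"]).as_matrix().round(3))
E
```

```text
[0.673 0.138 0.033] [0.525 0.137 0.033] yaw 0.003
[0.675 0.103 0.026] [0.526 0.105 0.026] yaw -0.01
[0.635 0.077 0.029] [0.573 0.078 0.029] yaw -0.014
[0.636 0.022 0.029] [0.574 0.023 0.029] yaw -0.009
[0.74  0.011 0.022] [0.508 0.01  0.022] yaw 0.004
[[-0.922  0.388 -0.   ]
 [ 0.388  0.922 -0.   ]
 [ 0.    -0.    -1.   ]]
```

```bash
python3 -m jog '[[[0,0,0],-0.0211,60],[[0,0,0],-0.0211,60],[[0,0,0],-0.0211,60],[[-0.65,-0.97,0],0,60],[[-0.65,-0.97,0],0,60],[[-0.65,-0.97,0],0,60],[[-0.65,-0.97,0],0,60],[[-0.65,-0.97,0],0,60]]'; python3 -m jog '[[[-0.65,-0.97,0],0,60],[[-0.65,-0.97,0],0,60],[[-0.65,-0.97,0],0,60],[[-0.65,-0.97,0],0,60],[[-0.65,-0.97,0],0,60],[[-0.65,-0.97,0],0,60],[[-0.65,-0.97,0],0,60],[[-0.65,-0.97,0],0,60]]'; python3 -m jog '[[[-0.65,-0.97,0],0,60],[[-0.65,-0.97,0],0,60],[[-0.65,-0.97,0],0,60],[[-0.65,-0.97,0],0,60],[[-0.65,-0.97,0],0,60],[[-0.65,-0.97,0],0,60],[[-0.65,-0.97,0],0,60],[[-0.65,-0.97,0],0,60]]'; python3 -m jog '[[[-0.65,-0.97,0],0,60],[[0,0,0.8],0,60],[[0,0,0.8],0,60],[[0,0,0.8],0,60],[[0,0,0.8],0,60],[[0,0,0.8],0,60],[[0,0,0.5],0,60],[[0,0,0],0,60]]'
python3 - <<'E'
from h import *
from scipy.spatial.transform import Rotation as Ro
print(Ro.from_rotvec(monitor.state()["ee_rot"]).as_matrix().round(3))
im=[]
for n in("top","wrist"):
    c=imaging.camera(n); x=c["color"][...,::-1]; im.append(x)
    for t,z in(("dock",0),("contact",.017),("lip",.02),("paddle",.0295),("cell_center",.017)):
        print(n,t,[(np.round(q["at"]).tolist(),round(q["confidence"],2),np.round(ray(c,q["at"],z),3).tolist()) for q in models.landmark_of(n,t)[:1]])
cv2.imwrite("pics/c1.png",np.hstack([cv2.resize(im[0][130:330,200:360],(320,400),interpolation=2),cv2.resize(im[1],(480,360)) if 0 else cv2.copyMakeBorder(cv2.resize(im[1],(480,360)),0,40,0,0,0)]))
E
```

```text
clock: 1.85
ee_pos: [0.2983, 0.4551, 0.1906]
ee_rot: [0.001, 3.142, 0.0]
force: [0.6, 0.6, -0.2]
opening: 0.0601
grasp_force: 0.0
clock: 2.65
ee_pos: [0.4022, 0.2997, 0.1907]
ee_rot: [0.002, 3.141, 0.0]
force: [0.7, -0.3, -0.6]
opening: 0.0596
grasp_force: 0.0
clock: 3.45
ee_pos: [0.5061, 0.1444, 0.1907]
ee_rot: [0.002, 3.141, -0.0]
force: [-0.1, -0.0, -0.3]
opening: 0.0598
grasp_force: 0.0
clock: 4.25
ee_pos: [0.5174, 0.1257, 0.0994]
ee_rot: [-0.002, -3.139, 0.001]
force: [-0.7, 0.4, -0.0]
opening: 0.06
grasp_force: 0.0
[[-1.     0.001 -0.003]
 [ 0.001  1.    -0.   ]
 [ 0.003 -0.    -1.   ]]
top dock [([318.0, 206.0], 0.67, [0.659, 0.05, 0.0])]
top contact [([319.0, 166.0], 0.83, [0.74, 0.048, 0.017])]
top lip [([331.0, 205.0], 0.77, [0.656, 0.024, 0.02])]
top paddle []
top cell_center [([316.0, 230.0], 0.94, [0.605, 0.052, 0.017])]
wrist dock []
wrist contact [([517.0, 325.0], 0.62, [0.597, 0.285, 0.017])]
wrist lip []
wrist paddle [([316.0, 338.0], 0.85, [0.602, 0.123, 0.03])]
wrist cell_center []
```

View pics/c1.png

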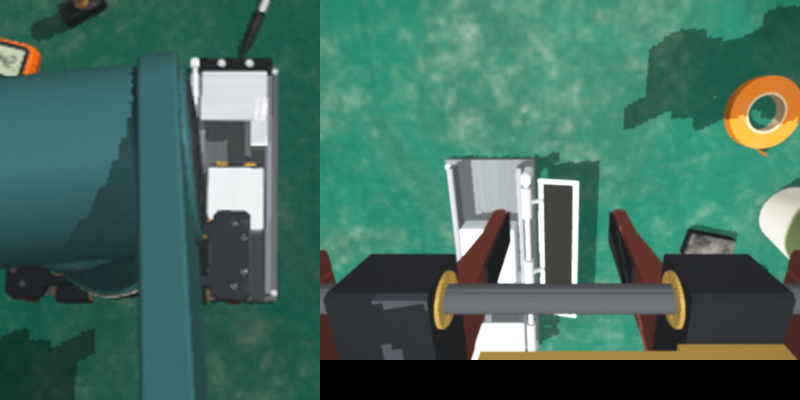

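```bash
python3 -m jog '[[[-0.7,-0.93,0],0,60],[[-0.7,-0.93,0],0,60],[[0,0,0.9],0,60],[[0,0,0.9],0,60],[[0,0,0.8],0,60],[[0,0,0],0,60]]'
python3 - <<'E'
from h import *
im=[imaging.camera(n)["color"][...,::-1] for n in("scene","wrist")]
cv2.imwrite("pics/c2.png",np.hstack([cv2.resize(im[0][150:290,240:400],(400,350),interpolation=2),cv2.resize(im[1],(400,350))]))
E
```

```text
clock: 5.45
ee_pos: [0.5446, 0.0883, 0.0467]
ee_rot: [-0.002, -3.137, 0.0]
force: [-0.8, 0.5, 0.3]
opening: 0.0602
grasp_force: 0.0
```

View pics/c2.png

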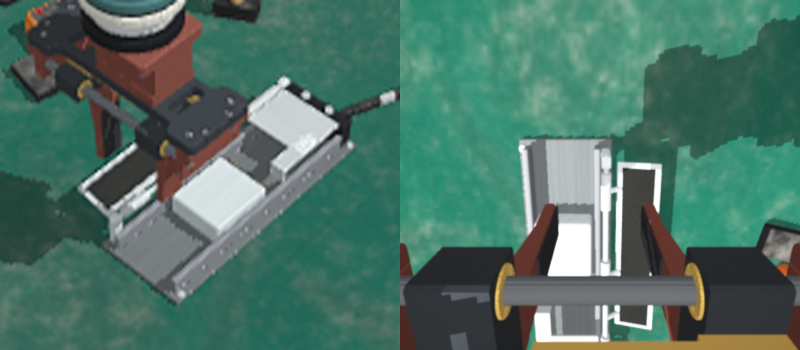

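```bash
python3 - <<'E'
from h import *
for n in("scene","wrist"):
    c=imaging.camera(n); f=lambda p:np.round((p-[240,150])*2.5 if n=="scene" else p*[400/640,350/480]+[0,0])+([0,0] if n=="scene" else [400,0])
    print(n,-c["R"].T@c["t"],(c["R"].T@[0,0,1]).round(2))
    for k,X in dict(tipR0=(.5446,.052,.0467),tipRfront=(.5546,.052,.0467),tipRback=(.5346,.052,.0467),tipL=(.5446,.1251,.0467),cellNL=(.5735,.078,.029),cellNR=(.5735,.022,.029),cellFR=(.636,.022,.029),padNearOut=(.521,.141,.033),padFarIn=(.679,.102,.026)).items(): print(k,f(proj(c,X)))
E
```

```text
scene [ 0.08962824 -0.38447279  0.84767469] [ 0.47  0.42 -0.78]
tipR0 [169. 218.]
tipRfront [178. 211.]
tipRback [161. 225.]
tipL [108. 173.]
cellNL [171. 195.]
cellNR [218. 230.]
cellFR [266. 189.]
padNearOut [ 77. 188.]
padFarIn [230. 119.]
wrist [0.46631106 0.08783063 0.24434174] [ 0.29  0.   -0.96]
tipR0 [558. 196.]
tipRfront [559. 208.]
tipRback [557. 183.]
tipL [642. 196.]
cellNL [589. 221.]
cellNR [532. 221.]
cellFR [536. 284.]
padNearOut [659. 161.]
padFarIn [612. 320.]
```

```bash
python3 - <<'E'
from h import *
im=[imaging.camera(n)["color"][...,::-1] for n in("scene","wrist")]
a=cv2.resize(im[0][190:250,270:340],(400,343),interpolation=cv2.INTER_CUBIC)
b=cv2.resize(im[1][230:440,180:430],(400,336),interpolation=cv2.INTER_CUBIC)
cv2.imwrite("pics/c3.png",np.hstack([a,cv2.copyMakeBorder(b,0,7,0,0,0)]))
E
```

```text
(no output)
```

View pics/c3.png

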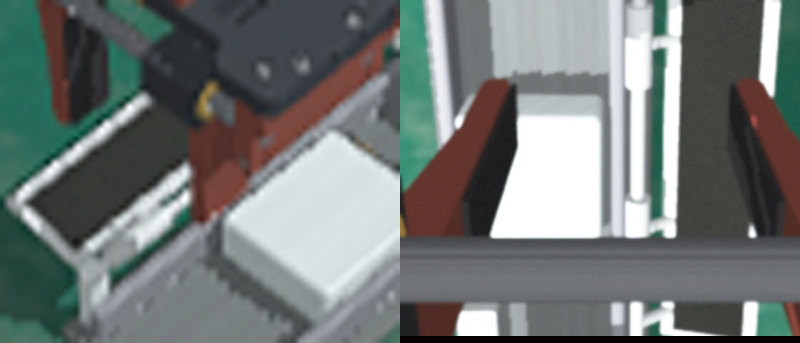

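```bash
python3 -m jog '[[[0,0,0.5],0,60],[[0,0,0.3],0,60],[[0,0,0],0,60]]';python3 -m jog '[[[0,0,0.2],0,60],[[0,0,0],0,60]]'; python3 -m jog '[[[0,0,0.2],0,60],[[0,0,0],0,60]]'
```

```text
clock: 6.05
ee_pos: [0.5454, 0.0885, 0.0314]
ee_rot: [-0.002, -3.139, 0.0]
force: [0.2, -0.5, 0.6]
opening: 0.0599
grasp_force: 0.0
clock: 6.25
ee_pos: [0.5461, 0.0885, 0.028]
ee_rot: [-0.002, -3.141, 0.0]
force: [-0.2, 0.1, -0.0]
opening: 0.0601
grasp_force: 0.0
clock: 6.45
ee_pos: [0.5462, 0.0885, 0.0242]
ee_rot: [-0.002, -3.141, 0.0]
force: [-0.2, -0.4, -0.4]
opening: 0.06
grasp_force: 0.0
```

```bash
for i in 1; do python3 -m jog '[[[0,0,0.2],0,60],[[0,0,0],0,60]]'; python3 -m jog '[[[0,0,0.2],0,60],[[0,0,0],0,60]]'; python3 -m jog '[[[0,0,0.2],0,60],[[0,0,0],0,60]]'; done
python3 - <<'E'
from h import *
im=[imaging.camera(n)["color"][...,::-1] for n in("scene","wrist")]
a=cv2.resize(im[0][190:250,270:340],(400,343),interpolation=cv2.INTER_CUBIC)
b=cv2.resize(im[1][230:440,180:430],(400,336),interpolation=cv2.INTER_CUBIC)
cv2.imwrite("pics/c4.png",np.hstack([a,cv2.copyMakeBorder(b,0,7,0,0,0)]))
E
```

```text
clock: 6.65
ee_pos: [0.5462, 0.0885, 0.0201]
ee_rot: [-0.002, -3.141, 0.0]
force: [-0.9, -0.3, -0.2]
opening: 0.0602
grasp_force: 0.0
clock: 6.85
ee_pos: [0.5461, 0.0885, 0.0161]
ee_rot: [-0.002, -3.141, 0.0]
force: [0.3, 0.0, 0.5]
opening: 0.0597
grasp_force: 0.0
clock: 7.05
ee_pos: [0.5461, 0.0885, 0.0121]
ee_rot: [-0.002, -3.141, 0.0]
force: [-0.3, 0.4, -0.5]
opening: 0.0602
grasp_force: 0.0
```

View pics/c4.png

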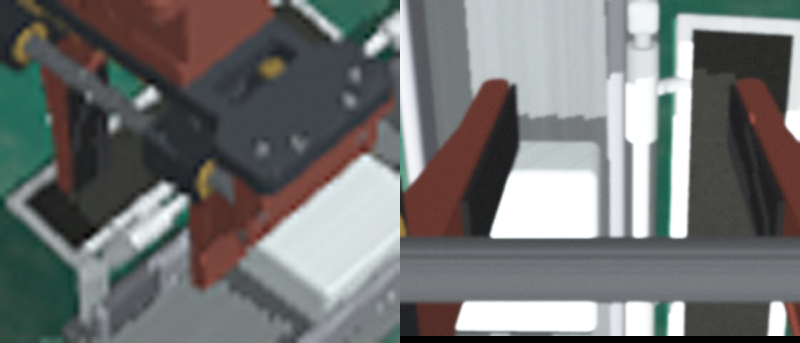

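Contrary to the reported TCP height, the left fingertip (crop 70,190) is still just above the paddle, so the tips end about 2 cm higher than stated. I'll continue downward, guided by force.

```bash
python3 -m jog '[[[0,0,0.15],0,60],[[0,0,0],0,60]]'; python3 -m jog '[[[0,0,0.15],0,60],[[0,0,0],0,60]]'; python3 -m jog '[[[0,0,0.15],0,60],[[0,0,0],0,60]]'|tee x
python3 - <<'E'
from h import *
c=imaging.camera("scene")
for X in((.536,.0517,.031),(.556,.0517,.031),(.546,.1251,.031)): print((proj(c,X)-[270,190])*5.714)
E
```

```text
clock: 7.35
ee_pos: [0.5463, 0.0885, 0.0093]
ee_rot: [-0.002, -3.141, 0.0]
force: [0.1, -0.3, 0.4]
opening: 0.0602
grasp_force: 0.0
clock: 7.55
ee_pos: [0.5462, 0.0885, 0.0062]
ee_rot: [-0.002, -3.141, 0.0]
force: [1.0, -0.1, -0.2]
opening: 0.0605
grasp_force: 0.0
clock: 7.75
ee_pos: [0.5462, 0.0885, 0.0032]
ee_rot: [-0.002, -3.141, 0.0]
force: [-0.1, -0.1, -0.8]
opening: 0.06
grasp_force: 0.0
[200.70504574 309.15364118]
[237.50677229 278.23386838]
[ 80.46251898 190.29546677]
```

```bash
python3 -m jog '[[[0,0,0.15],0,60],[[0,0,0],0,60]]'; python3 -m jog '[[[0,0,0.1],0,60],[[0,0,0],0,60]]'
python3 - <<'E'
from h import *
im=[imaging.camera(n)["color"][...,::-1] for n in("scene","wrist")]
a=cv2.resize(im[0][190:250,270:340],(400,343),interpolation=cv2.INTER_CUBIC)
b=cv2.resize(im[1][230:440,180:430],(400,336),interpolation=cv2.INTER_CUBIC)
cv2.imwrite("pics/c5.png",np.hstack([a,cv2.copyMakeBorder(b,0,7,0,0,0)]))
E
```

```text
clock: 8.0
ee_pos: [0.5462, 0.0885, 0.0002]
ee_rot: [-0.002, -3.141, 0.0]
force: [-0.3, -0.3, 0.7]
opening: 0.06
grasp_force: 0.0
clock: 8.2
ee_pos: [0.5463, 0.0885, -0.0017]
ee_rot: [-0.002, -3.141, 0.0]
force: [-0.3, 0.1, -0.2]
opening: 0.0604
grasp_force: 0.0
```

View pics/c5.png

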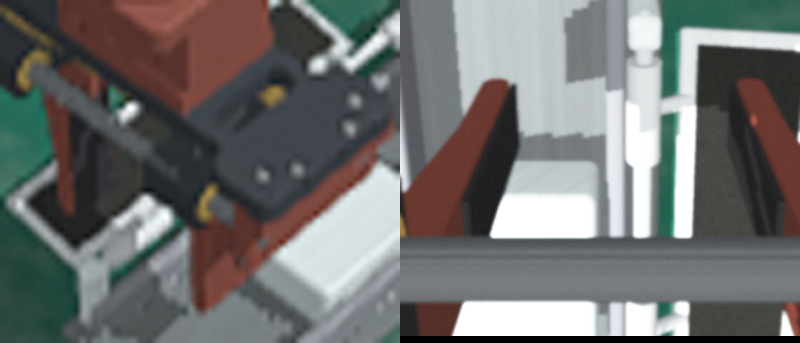

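```bash
python3 - <<'E'
from h import *
C={n:imaging.camera(n) for n in("scene","wrist")}
def tri(p,q):
    P=[C[n]["K"]@np.c_[C[n]["R"],C[n]["t"]] for n in("scene","wrist")]
    X=cv2.triangulatePoints(P[0],P[1],np.array(p,float).reshape(2,1),np.array(q,float).reshape(2,1)); X=(X[:3]/X[3]).ravel()
    return X.round(4),(proj(C["scene"],X)-p).round(1),(proj(C["wrist"],X)-q).round(1)
print(C["wrist"]["t"],-C["wrist"]["R"].T@C["wrist"]["t"])
print("R",tri((304.5,244.3),(240.6,280)));print("L",tri((281.9,227.6),(395.6,280)))
# known: paddle near-outer corner, seen scene zoom(10,200), near-inner (75,245)
for X in((.521,.141,.033),(.521,.141,.020),(.521,.102,.026),(.521,.102,.02)): print((proj(C["scene"],X)-[270,190])*5.714)
print(models.landmark_of("scene","paddle")[:1],models.landmark_of("scene","cell_center")[:1])
E
```

```text
[-0.08777999 -0.50226976  0.04952061] [0.46600108 0.08777968 0.19383048]
R (array([0.5353, 0.0525, 0.0307]), array([ 0.1, -0.1]), array([ 0.2, -1.2]))
L (array([0.538 , 0.1238, 0.0247]), array([ 0.1, -0.1]), array([ 0.3, -1. ]))
[  4.36638486 201.68032341]
[  6.53947021 223.16335005]
[ 77.15150513 267.86922207]
[ 77.84757732 277.64571945]
[{'at': [303.7, 211.6], 'confidence': 0.93}] [{'at': [326.7, 228.7], 'confidence': 0.87}]
```

```bash
python3 -m jog '[[[0,0,0.1],0,60],[[0,0,0],0,60]]'; python3 -m jog '[[[0,0,0.1],0,60],[[0,0,0],0,60]]';python3 -m jog '[[[0,0,0.1],0,60],[[0,0,0],0,60]]'
```

```text
clock: 8.7
ee_pos: [0.5468, 0.0885, -0.0034]
ee_rot: [0.002, 3.141, -0.0]
force: [-0.0, -0.2, 2.8]
opening: 0.0602
grasp_force: 1.5
clock: 8.9
ee_pos: [0.5467, 0.0883, -0.0054]
ee_rot: [0.002, 3.141, -0.001]
force: [0.8, -1.1, 3.7]
opening: 0.0602
grasp_force: 1.8
clock: 9.1
ee_pos: [0.5468, 0.0881, -0.0075]
ee_rot: [0.001, 3.141, -0.001]
force: [1.0, -3.8, 4.9]
opening: 0.0599
grasp_force: 2.3
```

```bash
python3 -m jog '[[[0,0,0.1],0,60],[[0,0,0],0,60]]'; python3 -m jog '[[[0,0,0.1],0,60],[[0,0,0],0,60]]'
python3 - <<'E'
from h import *
im=[imaging.camera(n)["color"][...,::-1] for n in("scene","wrist")]
a=cv2.resize(im[0][180:255,270:370],(800,600),interpolation=cv2.INTER_CUBIC)
cv2.imwrite("pics/c6.png",a)
c=imaging.camera("scene"); print(models.landmark_of("scene","lip")[:1],proj(c,(.658,.026,.020)),[proj(c,(.658,.026-.0*t,.020+.0655*t)).round(1) for t in(.2,.26,.3,.38)])
E
```

```text
clock: 9.3
ee_pos: [0.5468, 0.088, -0.0094]
ee_rot: [0.001, 3.141, -0.001]
force: [-0.4, -4.4, 6.2]
opening: 0.0599
grasp_force: 2.9
clock: 9.5
ee_pos: [0.5468, 0.088, -0.0113]
ee_rot: [0.001, 3.141, -0.001]
force: [0.6, -3.9, 6.9]
opening: 0.0597
grasp_force: 3.1
[{'at': [350.0, 215.9], 'confidence': 0.83}] [351.10296261 221.72464594] [array([351.5, 217.9]), array([351.6, 216.8]), array([351.7, 216. ]), array([351.8, 214.4])]
```

View pics/c6.png

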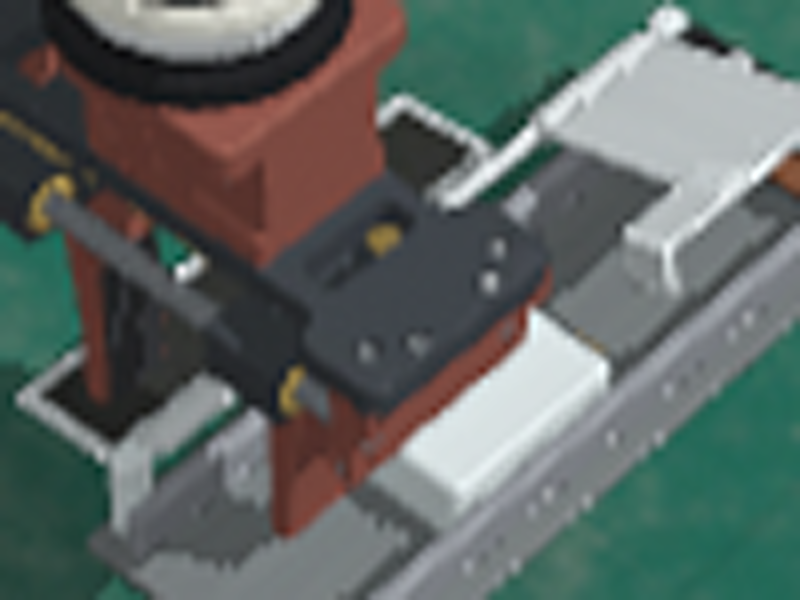

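The flap is open: the lip at crop (650,240) is clearly raised, to about 0.3 rad. The pushing finger sits in the lane behind the cell, so I'll push now.

```bash
python3 -m jog '[[[-0.3,0,0],0,60],[[-0.3,0,0],0,60],[[-0.3,0,0],0,60],[[-0.3,0,0],0,60],[[-0.3,0,0],0,60]]'; python3 -m jog '[[[-0.3,0,0],0,60],[[-0.3,0,0],0,60],[[-0.3,0,0],0,60]]'
python3 - <<'E'
from h import *
c=imaging.camera("scene")
print(models.landmark_of("scene","lip")[:1])
for q in models.landmark_of("scene","cell_center")[:2]: print(q["confidence"],ray(c,q["at"],.017))
E
```

```text
clock: 10.2
ee_pos: [0.5762, 0.0887, -0.0118]
ee_rot: [-0.002, -3.14, -0.0]
force: [-3.5, -0.0, 3.8]
opening: 0.0601
grasp_force: 2.5
clock: 10.5
ee_pos: [0.5949, 0.0885, -0.0115]
ee_rot: [-0.002, -3.141, 0.0]
force: [-3.5, 0.4, 4.1]
opening: 0.06
grasp_force: 2.5
[{'at': [349.5, 214.4], 'confidence': 0.73}]
0.74 [0.64050774 0.04712042 0.017     ]
```

```bash
python3 -m jog '[[[-0.3,0,0],0,60],[[-0.3,0,0],0,60],[[-0.3,0,0],0,60],[[-0.3,0,0],0,60]]'; python3 -m jog '[[[-0.2,0,0],0,60],[[-0.2,0,0],0,60],[[-0.2,0,0],0,60]]'
python3 - <<'E'
from h import *
c=imaging.camera("scene"); a=cv2.resize(c["color"][175:250,290:390,::-1],(800,600),interpolation=cv2.INTER_CUBIC)
cv2.imwrite("pics/c7.png",a)
print(models.landmark_of("scene","lip")[:1])
for q in models.landmark_of("scene","cell_center")[:2]: print(q["confidence"],ray(c,q["at"],.017))
E
```

```text
clock: 11.05
ee_pos: [0.6174, 0.0884, -0.0115]
ee_rot: [-0.002, -3.139, 0.0]
force: [-4.8, -0.2, 6.3]
opening: 0.0602
grasp_force: 3.1
clock: 11.35
ee_pos: [0.6297, 0.0884, -0.0115]
ee_rot: [-0.002, -3.14, 0.0]
force: [-6.1, 0.4, 6.2]
opening: 0.06
grasp_force: 3.1
[{'at': [349.4, 217.7], 'confidence': 0.67}]
0.85 [0.67587493 0.04772002 0.017     ]
```

View pics/c7.png

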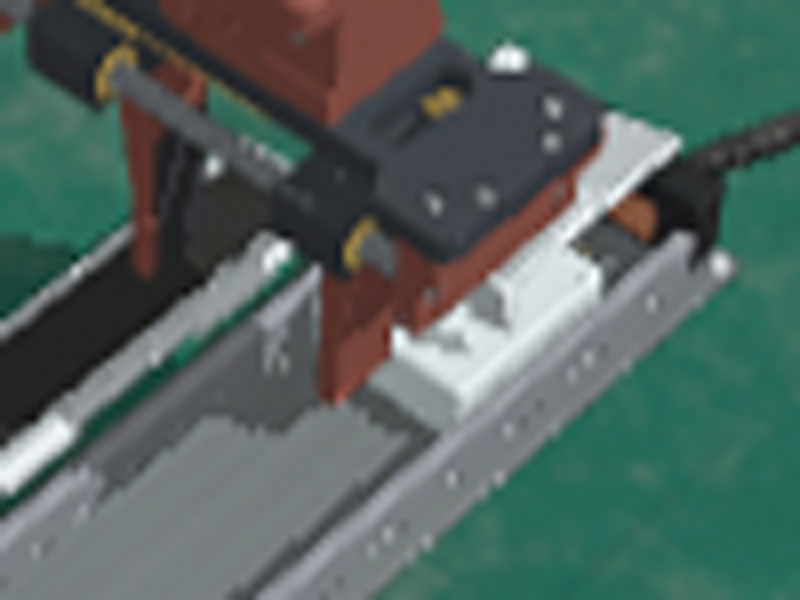

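The cell is half under the raised flap with the finger behind it (crop 340,390), and the paddle is still down. I'll continue.

```bash
python3 -m jog '[[[-0.2,0,0],0,60],[[-0.2,0,0],0,60],[[-0.2,0,0],0,60],[[-0.2,0,0],0,60]]'; python3 -m jog '[[[-0.15,0,0],0,60],[[0,0,0],0,60]]';  python3 -m jog '[[[-0.1,0,0],0,60],[[0,0,0],0,60]]'
python3 - <<'E'
from h import *
c=imaging.camera("scene")
print(models.landmark_of("scene","lip")[:1])
for q in models.landmark_of("scene","cell_center")[:2]: print(q["confidence"],ray(c,q["at"],.017))
E
```

```text
clock: 11.9
ee_pos: [0.6458, 0.0884, -0.0115]
ee_rot: [-0.002, -3.14, 0.0]
force: [-4.8, 0.3, 5.9]
opening: 0.0599
grasp_force: 3.0
clock: 12.1
ee_pos: [0.6498, 0.0884, -0.0114]
ee_rot: [0.002, 3.141, -0.0]
force: [-2.5, 0.3, 4.1]
opening: 0.0603
grasp_force: 2.3
clock: 12.3
ee_pos: [0.6512, 0.0884, -0.0115]
ee_rot: [-0.002, -3.141, 0.0]
force: [-4.3, -0.0, 4.4]
opening: 0.0599
grasp_force: 2.5
[{'at': [350.7, 221.8], 'confidence': 0.81}]
0.64 [0.67348041 0.0397251  0.017     ]
0.49 [0.69886158 0.0500192  0.017     ]
```

```bash
python3 -m jog '[[[-0.1,0,0],0,60],[[0,0,0],0,60]]';  python3 -m jog '[[[-0.1,0,0],0,60],[[0,0,0],0,60]]'; python3 -m jog '[[[-0.1,0,0],0,60],[[0,0,0],0,60]]'
```

```text
clock: 12.65
ee_pos: [0.6536, 0.0884, -0.0114]
ee_rot: [0.002, 3.142, -0.0]
force: [-4.8, 1.0, 5.1]
opening: 0.0598
grasp_force: 2.6
clock: 12.85
ee_pos: [0.6549, 0.0884, -0.0115]
ee_rot: [-0.002, -3.14, 0.0]
force: [-6.5, 0.6, 5.5]
opening: 0.0599
grasp_force: 4.1
clock: 13.05
ee_pos: [0.6549, 0.0884, -0.0116]
ee_rot: [-0.002, -3.137, 0.0]
force: [-8.9, 1.2, 9.9]
opening: 0.06
grasp_force: 5.8
```

```bash
python3 -m jog '[[[-0.1,0,0],0,60],[[0,0,0],0,60],[[0,0,0],0,60]]'
python3 - <<'E'
from h import *
c=imaging.camera("scene"); a=cv2.resize(c["color"][175:235,310:390,::-1],(800,600),interpolation=cv2.INTER_CUBIC)
cv2.imwrite("pics/c8.png",a)
print([proj(c,(x,.022,.029)) for x in(.665,.731)])
E
```

```text
clock: 13.35
ee_pos: [0.6548, 0.0883, -0.0118]
ee_rot: [-0.003, -3.133, 0.0]
force: [-13.4, -1.0, 13.0]
opening: 0.06
grasp_force: 7.8
[array([354.76245095, 218.31343845]), array([373.24159306, 202.33978045])]
```

View pics/c8.png

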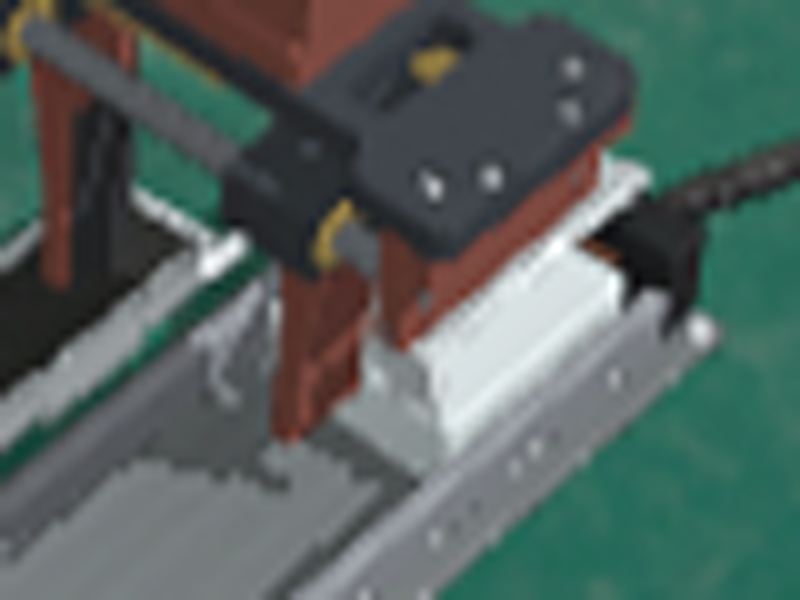

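The cell is home: its near corner at crop (445,440) matches the predicted (448,433), the terminals are at the block, and the push force is rising. I'll back off a little, then lift.

```bash
python3 -m jog '[[[0.2,0,0],0,60],[[0.2,0,0],0,60],[[0,0,0],0,60]]'; python3 -m jog '[[[0,0,-0.6],0,60],[[0,0,-0.8],0,60],[[0,0,-1],0,60],[[0,0,-1],0,60],[[0,0,-1],0,60],[[0,0,-1],0,60],[[0,0,-1],0,60],[[0,0,-1],0,60]]'; python3 -m jog '[[[1,0,0],0,60],[[1,0,0],0,60],[[1,0.5,0],0,60],[[1,1,0],0,60],[[0,1,0],0,60],[[0,1,0],0,60],[[0,1,0],0,60],[[0,0,0],0,60]]'
python3 - <<'E'
from h import *
c=imaging.camera("scene"); a=cv2.resize(c["color"][175:250,290:390,::-1],(800,600),interpolation=cv2.INTER_CUBIC)
cv2.imwrite("pics/c9.png",a)
for n in("scene","top"):
  c=imaging.camera(n)
  for t,z in(("lip",.02),("cell_center",.017)): print(n,t,[(q["confidence"],ray(c,q["at"],z).round(4)) for q in models.landmark_of(n,t)[:2]])
E
```

```text
clock: 13.7
ee_pos: [0.6543, 0.0886, -0.0105]
ee_rot: [0.002, 3.136, 0.001]
force: [1.4, 1.2, 3.3]
opening: 0.0602
grasp_force: 2.0
clock: 14.5
ee_pos: [0.6512, 0.0881, 0.1384]
ee_rot: [-0.002, -3.142, 0.001]
force: [-0.4, -0.2, -0.5]
opening: 0.0598
grasp_force: 0.0
clock: 15.3
ee_pos: [0.5714, 0.1803, 0.1376]
ee_rot: [-0.002, 3.141, 0.001]
force: [0.8, -0.7, -0.3]
opening: 0.0604
grasp_force: 0.0
scene lip [(0.61, array([0.6557, 0.029 , 0.02  ]))]
scene cell_center [(0.52, array([0.7007, 0.0467, 0.017 ]))]
top lip [(0.92, array([0.6578, 0.0226, 0.02  ])), (0.61, array([0.6488, 0.0526, 0.02  ]))]
top cell_center [(0.56, array([0.6953, 0.0522, 0.017 ]))]
```

View pics/c9.png

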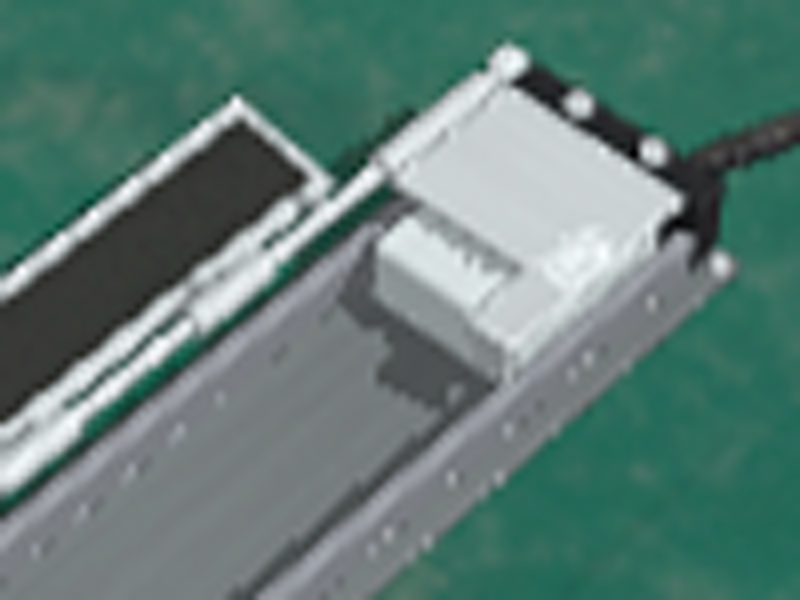

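The flap is shut (paddle up, lip down at crop 505,360) and the cell is home behind it.

```bash
python3 -c "from station import ticket; print(ticket.hand_in())"
```

```text
the job is handed in; nothing more can be done
None
```

The job is handed in, with no verdict returned: the last picture shows the cell home against the contact block, lying flat, and the flap shut behind it.

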